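# Present the burner arm to its service stand

### The job

The spectrometer's burner arm is going onto the service stand for cleaning. Hang the white saddle over the middle of the stand's rest bar and let go of it, so that the arm's machined foot will not land on bare steel. Then lift the arm by its balance point and hold it level over the stand, the hub's bore straight above the pin and about 2 cm clear of its tip, the foot above the saddle, touching neither; finish while still holding it there, so that I can slip an O-ring on the pin, and leave the tools and the O-ring tray undisturbed.

Things in the scene. Friction and masses are not known exactly. Their poses are not given: they have to be found in the camera images.
- stand: Service stand, fixed: aluminium base plate 240 x 140 mm, top 13 mm above the bench, with a round pillar at one end and a rest bar on two uprights at the other. Origin on the bench under the plate's centre; x along the plate from pillar (x = -75 mm) to bar (x = +75 mm), y along the bar, z up.
- pin_tip (a point): Pointed tip of the stand's pin, 98 mm above the bench; axes as the stand's. The pin is steel, 12 mm thick, 24 mm long, and stands on the flat shoulder (74 mm above the bench) of the 26 mm thick pillar.
- bar_top (a point): Top of the stand's rest bar at mid-length, 66 mm above the bench; axes as the stand's (y along the bar). Round steel bar, 12 mm thick, 96 mm free between its uprights, which are 16 mm thick, at 56 mm either side of the middle, and 72 mm high.
- saddle: White plastic saddle, an inverted U, about 66 g, loose, standing upright on its two legs: 32 mm across the legs (its x; take it across these, from above), 50 mm long (its y, along the slot), 36 mm high, with 4 mm lips across both ends of the top. Origin under its centre, on the bench; z up. Either way round fits the bar.
- saddle_slot (a point): Middle of the roof of the saddle's slot, 28 mm above the saddle's origin; it comes to rest on the top of the bar. The slot is 20 mm wide, 28 mm deep, open below and at both ends; the top above it is 8 mm thick.
- burner_arm: Grey cast arm, about 0.8 kg, loose, lying flat: at one end a thick round hub (54 mm across, 46 mm high, upright 20 mm bore right through), then a straight web 22 mm wide (sides parallel from 36 to 160 mm from the bore), at the other end a light split ring 56 mm across; 257 mm long. Origin at the bore's centre, on the underside; x from hub to ring, z up.
- balance_point (a point): The arm's balance point (centre of mass), 61 mm from the bore's axis towards the ring, in the middle of the web, 24 mm above the underside: the place to grip, from above, across the 22 mm web (along the arm's y). The web's top is 36 mm, its underside 12 mm above the arm's underside. Gripped far from here its weight twists it out of a light grip.
- foot_pad (a point): Centre of the underside of the arm's foot (24 x 26 mm), 150 mm from the bore's axis, level with the hub's underside: it belongs on the saddle when the bore is on the pin.
- o_ring_tray: Bystander: orange compartment tray, 68 x 100 x 18 mm, lying behind the stand; leave it alone.
- open_spanner: Bystander: steel open-ended spanner, 159 mm long, lying flat near the front edge of the bench; leave it alone.
- allen_key: Bystander: L-shaped hex key, 82 mm long, on the left; leave it alone.
- cross_driver: Bystander: screwdriver, 188 mm long, on the left; leave it alone.

How it is judged:
By the outcome, as a careful person would: the job done as asked, in the order asked, and still so for the second after the job is handed in, while the arm keeps its last pose, push and grip.
It also fails if it takes over 54 s, if anything falls off the work surface, if the arm or the gripper's body presses on something with over 40 N, if the wrist force passes 120 N, or if a joint passes its speed limit or range.

### The arm

A 6-joint arm with a two-finger parallel gripper is mounted at the origin on a cart in front of the work surface, level with it; the furniture and walls round the work are solid. World frame = base frame: x ahead of the robot, y to its left, z up, the work surface at z = 0. Lengths are in mm, angles in rad, forces in N, time in s.
With the tool pointing down it reaches from about 400 to 925 mm from the base axis. Payload 12.5 kg.
Tool frame: the origin (TCP) lies on the mounting face of the last link; the fingertips stand 190 mm ahead of it and the grasp point (between the pads) lies 171 mm ahead of it; z points along the fingers, y is the line along which they close (so a half turn about z gives the same grasp; the last joint's range is limited). The gripper opens to 95 mm and grips with 3 to 60 N. Pads are 20 mm wide; open, the fingers measure 119 mm over their backs; the gripper's body (75 mm by 180 mm) begins 59 mm behind the grasp point.
Start: joints at [-1.221, 0.491, 1.559, -0, 1.092, -0.106], TCP at [275.131, -561.184, 404.761] pointing down, gripper open.
Joint ranges: [-3.1, 3.1], [-0.84, 2.19], [0.05, 2.79], [-1.13, 4.28], [0.06, 2.93], [-2.69, 2.69]. Speed limits (rad/s): [2.22, 2.22, 2.79, 3.14, 3.14, 3.14].

### API

Orientations are given as [roll, pitch, yaw] about the fixed x, y, z axes, in that order (R = Rz(yaw) Ry(pitch) Rx(roll)).
In Python, from cell import env gives the robot as it stands.
- The arm moves only by the tool carry_out, never from a script. Its argument "series" is a list of rows, each a list of 5 numbers: the shift along the tool's x, y, z in m, then the turn about the tool's z in degrees, then the opening, from 0 (shut) to 1 (fully open). A call has 1 to 20 rows; each row is the pose to reach, as a shift and turn from the pose commanded when the call began, along the tool's axes at that moment; what a row does not reach only later rows make up. A row lasts 1/8 s, in which the tool goes at most 62.5 mm and 10.7 degrees, less where a joint would pass 70% of its speed; a pose out of reach is approached as far as the arm can. A call with a gripper value outside its range is refused whole. The fingers move at their own pace and stop on an object; the grip force is fixed at half the most. Time passes only in rows, so rows that repeat a pose let the fingers close. It gives the time, the measured TCP pose, the force, the opening and the grip force at its end, in the units of the state.
- env.state(): the state, without advancing time (a new reading comes with each control period).
- env.read_camera(name): name is "scene" or "top"; returns (picture, depth): 420x560x3 uint8, red, green, blue; 420x560 float32, mm along the optical axis (not along the pixel's ray), 0 where there is no reading.
- env.get_calibration(name): a dict with "intrinsics" (3x3 intrinsics, pixels), "cam_to_world" (4x4, takes a point from camera to world coordinates). Camera axes: x right, y up, looking along -z (the intrinsics and any distortion apply to the point x, -y, -z); pixel columns grow to the right and rows downward; lengths in mm; the calibration is good to about 2 mm. A picture is of the moment at which its call begins. get_calibration takes no time and is no camera call.
- env.job_done(): hands the job in; it is judged then, once.
The state is a dict: "t": time; "joints": joint angles; "qvel": joint speeds; "tau": joint torques, N m; "eef_pos": TCP position; "tcp_rot": TCP orientation; "ft_force": force on the tool from outside, world axes, zero at the start; "moment": the same for the moment, N m; "opening": opening from 0.0 (shut) to 1.0 (fully open); "grip_force": force on a finger pad.
Only numpy, scipy, OpenCV 4.12 (cv2) and the standard library are available. Lean on these libraries where they do the work, as an engineer would, in place of code of your own. Each camera call takes 0.05 s, during which the arm holds its last target. There are 200 camera calls.

## Working session

There is one attempt and no reset: what is moved stays moved. The work goes in short steps, Python scripts to look and compute and a tool call to move; the robot and the scene stay as the last step left them, time stands still between calls to the robot, and variables do not carry over. Pictures are saved under pics/ and viewed, at most 10 in all, crops included, and the job is handed in when it is done.

Besides the shell and the picture viewer there is one more tool, called after "Emit:" as name(argument=value, ...), one argument or row to a line, values as JSON. carry_out: Moves the arm, as the interface text tells. Its arguments: {"type":"object","properties":{"series":{"type":"array","items":{"type":"array","items":{"type":"number"}}}},"required":["series"]}

```bash
mkdir -p pics; ls; python3 - <<'E'
from cell import env
import cv2,numpy as np
for n in("scene","top"):
    p,d=env.read_camera(n); c=env.get_calibration(n)
    cv2.imwrite(f"pics/{n}0.png",p[:,:,::-1]); np.savez(f"{n}0.npz",p=p,d=d)
    print(n,{k:(np.round(v,3).tolist() if hasattr(v,'shape') or isinstance(v,list) else v) for k,v in c.items()}, (d>0).mean())
print(env.state())
E
```

```text
pics
scene {'intrinsics': [[510.817, 0.0, 274.534], [0.0, 510.817, 209.339], [0.0, 0.0, 1.0]], 'cam_to_world': [[0.852, 0.357, -0.382, -58.155], [-0.522, 0.612, -0.593, -884.627], [0.022, 0.705, 0.709, 1262.077], [0.0, 0.0, 0.0, 1.0]]} 0.9960119047619047
top {'intrinsics': [[439.525, 0.0, 283.329], [0.0, 439.525, 215.992], [0.0, 0.0, 1.0]], 'cam_to_world': [[-0.018, 0.982, -0.188, 337.662], [-1.0, -0.019, -0.003, 111.0], [-0.006, 0.188, 0.982, 1264.465], [0.0, 0.0, 0.0, 1.0]]} 0.9959566326530612
{'t': 0.1, 'joints': array([-1.22059557e+00,  4.91495484e-01,  1.55940607e+00,  2.38751342e-05,
        1.09173923e+00, -1.05584485e-01]), 'qvel': array([ 0.00036242,  0.00029027, -0.00038166,  0.00040075,  0.00049816,
        0.00077614]), 'tau': array([ 1.84133605e-03, -6.13623047e+01, -2.58606774e+01,  6.93500089e-02,
        4.69872518e-02, -5.67614836e-05]), 'eef_pos': array([ 275.12300629, -561.14837111,  404.21640138]), 'tcp_rot': array([-3.14055259e+00, -1.31518891e-04,  4.55774159e-01]), 'ft_force': array([ 0.61866467, -0.10804605, -0.07192615]), 'moment': array([0.02851689, 0.01966507, 0.00765634]), 'grip_force': 0.0, 'opening': 1.000017901552326}
```

View pics/top0.png

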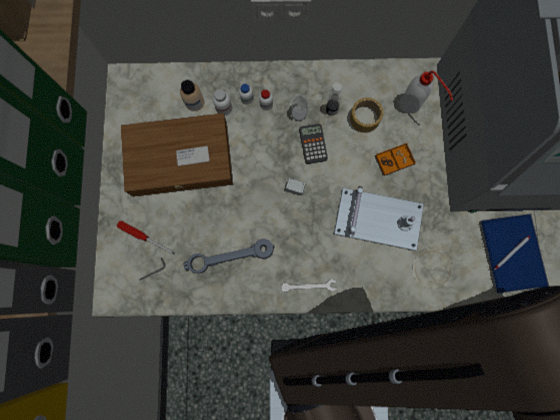

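View pics/scene0.png

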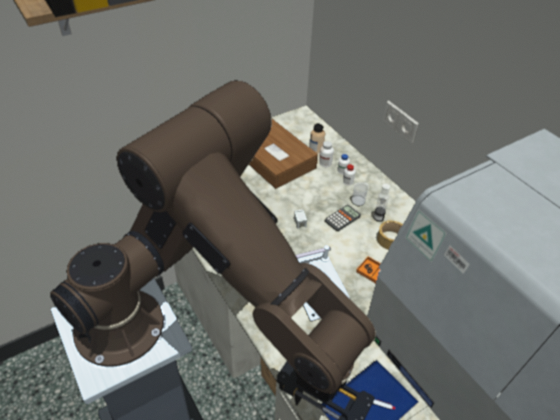

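The top view shows the saddle at (295,186), the stand at (380,218) with its bar at the left end (355,212) and pillar at (406,222), and the arm spanning (190,265) to (265,248). In the scene view the robot hides much of the bench. Next I measure from the top view with depth.

```bash
cat > h.py <<'E'
import numpy as np,cv2
from cell import env
def cloud(n,d):
    c=env.get_calibration(n);K=np.array(c["intrinsics"]);T=np.array(c["cam_to_world"])
    v,u=np.mgrid[:d.shape[0],:d.shape[1]]
    P=np.stack([(u-K[0,2])/K[0,0]*d,-(v-K[1,2])/K[1,1]*d,-d],-1)
    return P@T[:3,:3].T+T[:3,3]
def ray(n,u,v,z):
    c=env.get_calibration(n);K=np.array(c["intrinsics"]);T=np.array(c["cam_to_world"])
    r=T[:3,:3]@np.array([(u-K[0,2])/K[0,0],-(v-K[1,2])/K[1,1],-1]);o=T[:3,3]
    return o+r*(z-o[2])/r[2]
E
python3 - <<'E'
from h import *
f=np.load("top0.npz");p,d=f["p"],f["d"];W=cloud("top",d);z=W[...,2]
print("bench z",np.median(z[200:240,240:330]), np.std(z[200:220,250:280]))
def big(x0,x1,y0,y1,s): return cv2.resize(p[y0:y1,x0:x1,::-1],None,fx=s,fy=s,interpolation=cv2.INTER_CUBIC)
a=big(330,430,180,255,4);b=big(180,280,230,280,4);c=big(280,310,170,200,4)
im=np.zeros((510,520,3),np.uint8);im[:300,:400]=a;im[305:505,:400]=b;im[:120,400:520]=c
cv2.imwrite("pics/crop0.png",im)
def blobs(x0,x1,y0,y1,zl,zh=400):
    m=np.zeros(z.shape,np.uint8);m[y0:y1,x0:x1]=((z>zl)&(z<zh))[y0:y1,x0:x1]
    n,l,s,c=cv2.connectedComponentsWithStats(m)
    for i in range(1,n):
        if s[i,4]>8:
            q=W[l==i];r=cv2.minAreaRect(q[:,:2].astype(np.float32))
            print((x0,y0,zl),"n",s[i,4],"px",c[i].round(1),"mean",q.mean(0).round(1),"zmax",q[:,2].max().round(1),"rect",np.round(r[0],1),np.round(r[1],1),round(r[2],1))
blobs(280,312,170,202,20); blobs(330,430,180,255,6,30);blobs(330,430,180,255,50);blobs(330,430,180,255,68);blobs(330,430,180,255,80)
blobs(180,280,230,280,8);blobs(180,280,230,280,25);blobs(180,280,230,280,40)
E
```

```text
bench z 0.004008607164678324 72.93440135317512
(280, 170, 20) n 208 px [295.3 185.3] mean [662.2  78.3  36. ] zmax 44.4 rect [663.6  78.4] [50.3 33.7] 71.0
(330, 180, 6) n 3601 px [379.4 218.6] mean [ 564.4 -163.1   13.3] zmax 29.8 rect [ 566.6 -162.5] [241.2 141.1] 77.5
(330, 180, 50) n 233 px [355.9 209.3] mean [582.3 -88.   65.9] zmax 77.2 rect [584.  -86.8] [ 17.6 141. ] 77.7
(330, 180, 50) n 93 px [409.5 219.8] mean [ 548.  -231.7   75.1] zmax 98.3 rect [ 549.6 -234.6] [24.9 24.4] 34.4
(330, 180, 68) n 24 px [360.  189.2] mean [ 637.7 -101.1   72.1] zmax 77.2 rect [ 638.9 -101.3] [11.4 17.6] 89.1
(330, 180, 68) n 73 px [410.4 219.2] mean [ 548.7 -233.2   79.6] zmax 98.3 rect [ 549.6 -234.6] [24.9 24.4] 34.4
(330, 180, 68) n 22 px [353.  228.5] mean [527.3 -76.4  72.3] zmax 77.0 rect [527.7 -76.6] [11.1 14.7] 64.7
(330, 180, 80) n 22 px [411.9 218.2] mean [ 549.3 -233.9   91.6] zmax 98.3 rect [ 549.5 -234.6] [11.   8.7] 15.2
(180, 230, 8) n 950 px [232.5 254.8] mean [464.7 258.8  36.7] zmax 52.5 rect [463.3 269.1] [ 54.  259.7] 11.5
(180, 230, 25) n 879 px [233.4 254.4] mean [465.6 256.1  38.1] zmax 52.5 rect [463.3 269.1] [ 54.  259.7] 11.5
(180, 230, 40) n 252 px [263.1 247.1] mean [483.5 172.1  46.3] zmax 52.5 rect [483.5 171.6] [52.1 52.1] 59.9
```

View pics/crop0.png

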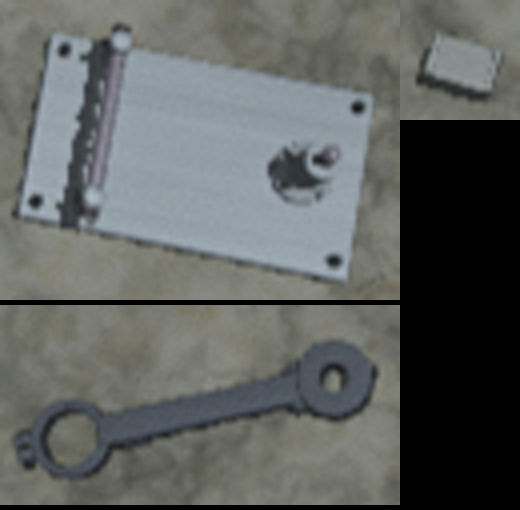

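The crop shows the pin tip at top image (412,218), the uprights at (360,189) and (353,228), the hub at (263,247) and the ring at the left near (197,265). The sizes agree with the data sheet: pin to bar is 149.5 mm, and the plate measures 241x141. Next I refine the angles and compute the moves.

```bash
cat >> h.py <<'E'
def shift(x,y,z,yaw):
    "grasp-point target (world mm, deg) -> tool-axis shift in mm and turn"
    s=env.state();p=s["eef_pos"];a=s["tcp_rot"][2]
    dx,dy,dz=x-p[0],y-p[1],z+171-p[2]
    c,n=np.cos(a),np.sin(a)
    t=(np.degrees(a)-yaw+180)%360-180
    return np.round([dx*c+dy*n, dx*n-dy*c, -dz, t],1).tolist()
E
python3 - <<'E'
from h import *
f=np.load("top0.npz");W=cloud("top",f["d"]);z=W[...,2]
q=W[230:280,180:280].reshape(-1,3)
h=q[(q[:,2]>42)&(q[:,2]<50)];(c,r)=cv2.minEnclosingCircle(h[:,:2].astype(np.float32));print("hub",c,r,h[:,2].mean())
c=np.array(c)
for a0 in (101.5,):
  for k in range(3):
    e=np.array([np.cos(np.radians(a0)),np.sin(np.radians(a0))]);nn=np.array([-e[1],e[0]])
    s=(q[:,:2]-c)@e;t=(q[:,:2]-c)@nn
    m=(s>40)&(s<155)&(abs(t)<20)&(q[:,2]>32)&(q[:,2]<40)
    L=np.polyfit(s[m],t[m],1);a0+=np.degrees(np.arctan(L[0]))
print("arm angle",a0,"offset",L[1],"width",np.ptp(t[m]),q[m,2].mean())
q=W[170:202,280:312].reshape(-1,3);m=(q[:,2]>33)&(q[:,2]<42);s=q[m]
print("saddle",cv2.minAreaRect(s[:,:2].astype(np.float32)),s.mean(0),np.percentile(s[:,2],[10,50,90,98]))
print(shift(430,-150,230,71),shift(663.6,78.4,80,71))
E
```

```text
hub (468.5298156738281, 239.40481567382812) 94.97417449951172 46.15446002781377
arm angle 104.52556952290118 offset -3.7413662106043577 width 39.54246049724042 35.61319766647753
saddle ((663.6203002929688, 78.41622924804688), (50.26882553100586, 33.70588684082031), 70.97068786621094) [663.16506653  77.78586399  37.01175397] [34.26193048 36.90599154 40.29820383 41.25403623]
[320.0, -301.0, 3.2, -44.9] [630.3, -403.3, 153.2, -44.9]
```

Emit:
carry_out(
  series=[
    [0.16, -0.15, 0, -20, 0.7],
    [0.32, -0.3, 0, -45, 0.7],
    [0.32, -0.3, 0, -45, 0.7],
    [0.32, -0.3, 0, -45, 0.7],
    [0.32, -0.3, 0, -45, 0.7],
    [0.32, -0.3, 0, -45, 0.7],
    [0.32, -0.3, 0, -45, 0.7],
    [0.63, -0.403, 0.15, -45, 0.7],
    [0.63, -0.403, 0.15, -45, 0.7],
    [0.63, -0.403, 0.15, -45, 0.7],
    [0.63, -0.403, 0.15, -45, 0.7],
    [0.63, -0.403, 0.15, -45, 0.7],
    [0.63, -0.403, 0.15, -45, 0.7],
    [0.63, -0.403, 0.15, -45, 0.7],
    [0.63, -0.403, 0.15, -45, 0.7],
    [0.63, -0.403, 0.15, -45, 0.7],
  ],
)

```text
t: 2.1
eef_pos: [663.0, 77.1, 255.5]
tcp_rot: [3.141, -0.0, 1.24]
ft_force: [-0.2, -0.1, 0.9]
opening: 0.705
grip_force: 0.0
```

```bash
python3 - <<'E'
from h import *
f=np.load("top0.npz");W=cloud("top",f["d"])
q=W[230:280,180:280].reshape(-1,3)
c=np.array([483.5,171.6]);h=q[(q[:,2]>42)&(q[:,2]<50)&(np.hypot(*(q[:,:2]-c).T)<40)]
(c,r)=cv2.minEnclosingCircle(h[:,:2].astype(np.float32));print("hub",c,r,h[:,:2].mean(0));c=np.array(c);a0=101.5
for k in range(4):
    e=np.array([np.cos(np.radians(a0)),np.sin(np.radians(a0))]);nn=np.array([-e[1],e[0]])
    s=(q[:,:2]-c)@e;t=(q[:,:2]-c)@nn
    m=(s>40)&(s<155)&(abs(t)<16)&(q[:,2]>32)&(q[:,2]<40)
    L=np.polyfit(s[m],t[m],1);a0+=np.degrees(np.arctan(L[0]))
print("arm angle",a0,"offset",L[1],"width",np.ptp(t[m]))
print(shift(663.6,78.4,26,71),env.state()["eef_pos"])
E
```

```text
hub (483.60260009765625, 171.79075622558594) 26.941665649414062 [483.86372921 171.97425626]
arm angle 101.3893255155919 offset 0.6764254707037597 width 22.39485137422137
[1.4, 0.1, 58.5, 0.1] [663.04172253  77.12509648 255.48076901]
```

Emit:
carry_out(
  series=[
    [0.001, 0, 0.03, 0, 0.7],
    [0.001, 0, 0.058, 0, 0.7],
    [0.001, 0, 0.058, 0, 0.7],
    [0.001, 0, 0.058, 0, 0.7],
    [0.001, 0, 0.058, 0, 0.1],
    [0.001, 0, 0.058, 0, 0.1],
    [0.001, 0, 0.058, 0, 0.1],
    [0.001, 0, 0.058, 0, 0.1],
    [0.001, 0, 0.058, 0, 0.1],
    [0.001, 0, 0.058, 0, 0.1],
    [0.001, 0, 0.058, 0, 0.1],
    [0.001, 0, 0.058, 0, 0.1],
  ],
)

```text
t: 3.6
eef_pos: [663.8, 79.0, 196.9]
tcp_rot: [3.141, 0.0, 1.241]
ft_force: [-0.6, -0.3, 4.3]
opening: 0.336
grip_force: 30.0
```

```bash
python3 - <<'E'
from h import *
print(shift(583,-89,125,167.4))
E
```

```text
[-185.1, -22.1, -99.1, -96.3]
```

Emit:
carry_out(
  series=[
    [0, 0, -0.05, 0, 0.1],
    [0, 0, -0.1, 0, 0.1],
    [-0.04, -0.005, -0.1, -10, 0.1],
    [-0.08, -0.01, -0.1, -20, 0.1],
    [-0.12, -0.015, -0.1, -30, 0.1],
    [-0.15, -0.02, -0.1, -40, 0.1],
    [-0.185, -0.022, -0.1, -50, 0.1],
    [-0.185, -0.022, -0.1, -60, 0.1],
    [-0.185, -0.022, -0.1, -70, 0.1],
    [-0.185, -0.022, -0.1, -80, 0.1],
    [-0.185, -0.022, -0.1, -90, 0.1],
    [-0.185, -0.022, -0.1, -96.3, 0.1],
    [-0.185, -0.022, -0.1, -96.3, 0.1],
    [-0.185, -0.022, -0.1, -96.3, 0.1],
    [-0.185, -0.022, -0.1, -96.3, 0.1],
    [-0.185, -0.022, -0.1, -96.3, 0.1],
  ],
)

```text
t: 5.6
eef_pos: [583.0, -89.0, 296.7]
tcp_rot: [-3.142, -0.0, 2.921]
ft_force: [-0.2, 0.6, -1.3]
opening: 0.336
grip_force: 30.0
```

```bash
python3 - <<'E'
from h import *
print(shift(583,-89,64,167.4),shift(583,-89,72,167.4),env.state()["grip_force"],env.state()["opening"])
for n in("scene","top"):
    p,d=env.read_camera(n);np.savez(f"{n}1.npz",p=p,d=d);cv2.imwrite(f"pics/{n}1.png",p[:,:,::-1])
K=cv2.resize(np.load("top1.npz")["p"][150:270,310:450,::-1],None,fx=4,fy=4)
cv2.imwrite("pics/c1.png",K)
E
```

```text
[0.0, -0.0, 61.7, -0.0] [0.0, -0.0, 53.7, -0.0] 29.986432492733 0.33598473765187153
```

View pics/c1.png

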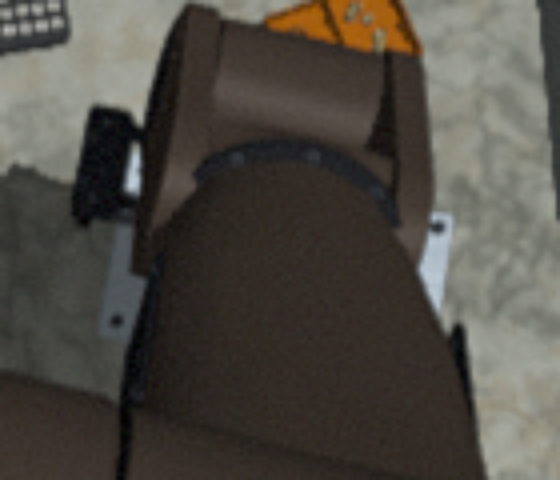

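The crop shows the robot's forearm covering the saddle and bar, so I go down in steps and watch the force.

Emit:
carry_out(
  series=[
    [0, 0, 0.015, 0, 0.1],
    [0, 0, 0.026, 0, 0.1],
    [0, 0, 0.034, 0, 0.1],
    [0, 0, 0.042, 0, 0.1],
    [0, 0, 0.05, 0, 0.1],
    [0, 0, 0.056, 0, 0.1],
    [0, 0, 0.056, 0, 0.1],
  ],
)

```text
t: 6.58
eef_pos: [583.0, -89.0, 240.3]
tcp_rot: [-3.142, -0.001, 2.922]
ft_force: [0.0, 0.3, -0.9]
opening: 0.332
grip_force: 30.0
```

```bash
python3 - <<'E'
from h import *
p,d=env.read_camera("scene");cv2.imwrite("pics/s2.png",cv2.resize(p[210:350,220:400,::-1],None,fx=4,fy=4))
print(env.state()["ft_force"],env.state()["moment"])
E
```

```text
[-0.31946541 -0.50872771 -0.29015797] [ 0.02405864 -0.16227918  0.07380285]
```

View pics/s2.png

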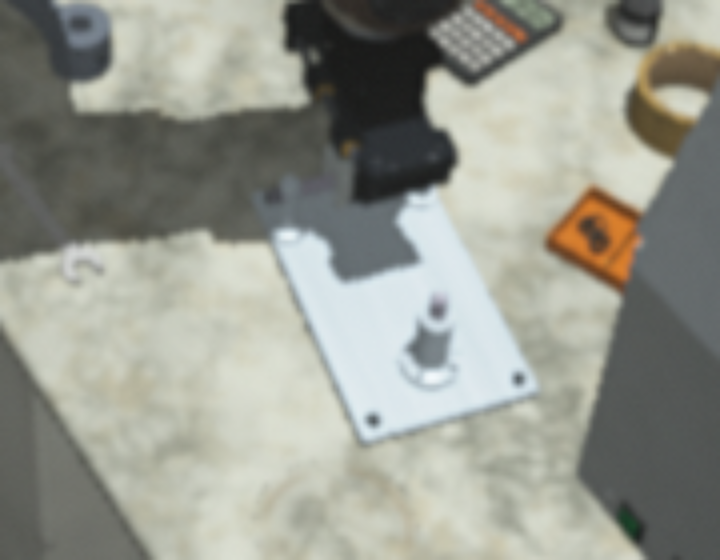

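The gripper is at (400,160) over the bar end and the pin at (438,310) is free. There is no contact force with the bar already in the slot, so I lower the rest and release.

Emit:
carry_out(
  series=[
    [0, 0, 0.003, 0, 0.1],
    [0, 0, 0.005, 0, 0.1],
    [0, 0, 0.005, 0, 0.1],
    [0, 0, 0.005, 0, 0.4],
    [0, 0, 0.005, 0, 0.6],
    [0, 0, 0.005, 0, 0.75],
    [0, 0, 0.005, 0, 0.75],
    [0, 0, 0.005, 0, 0.75],
    [0, 0, -0.02, 0, 0.75],
    [0, 0, -0.06, 0, 0.75],
    [0, 0, -0.12, 0, 0.75],
    [0, 0, -0.12, 0, 0.75],
    [0, 0, -0.12, 0, 0.75],
    [0, 0, -0.12, 0, 0.75],
  ],
)

```text
t: 8.38
eef_pos: [582.9, -89.0, 359.3]
tcp_rot: [3.142, -0.002, 2.922]
ft_force: [-0.3, 0.1, -0.4]
opening: 0.755
grip_force: 0.0
```

```bash
python3 - <<'E'
from h import *
# balance point from hub centre and web line
a=np.radians(101.4);c=np.array([483.7,171.9])
b=c+61*np.array([np.cos(a),np.sin(a)]);print(b)
print(shift(b[0],b[1],100,101.4),env.state()["joints"])
E
```

```text
[471.64290224 231.69654165]
[178.5, 288.7, 88.3, 66.0] [-2.63486102e-01  4.90112572e-01  1.69893279e+00 -9.40208626e-05
  9.54913137e-01 -1.61453831e+00]
```

Emit:
carry_out(
  series=[
    [0.03, 0.048, 0, 10, 0.6],
    [0.06, 0.096, 0, 20, 0.6],
    [0.09, 0.144, 0, 30, 0.6],
    [0.12, 0.192, 0, 40, 0.6],
    [0.15, 0.24, 0.03, 50, 0.6],
    [0.178, 0.2885, 0.06, 60, 0.6],
    [0.178, 0.2885, 0.088, 66, 0.6],
    [0.178, 0.2885, 0.088, 66, 0.6],
    [0.178, 0.2885, 0.088, 66, 0.6],
    [0.178, 0.2885, 0.088, 66, 0.6],
    [0.178, 0.2885, 0.088, 66, 0.6],
  ],
)

```text
t: 9.75
eef_pos: [472.5, 230.9, 273.5]
tcp_rot: [3.14, -0.0, 1.77]
ft_force: [-0.8, -0.1, 0.1]
opening: 0.602
grip_force: 0.0
```

```bash
python3 - <<'E'
from h import *
p,d=env.read_camera("top");np.savez("top2.npz",p=p,d=d);W=cloud("top",d);z=W[...,2]
cv2.imwrite("pics/c2.png",cv2.resize(p[170:290,180:440,::-1],None,fx=3,fy=3))
c=np.array([583,-89]);m=(np.hypot(W[...,0]-c[0],W[...,1]-c[1])<36)&(z>68)&(z<95);q=W[m]
print("saddle",m.sum(),q.mean(0).round(1),np.percentile(q[:,2],[5,50,95]).round(1),cv2.minAreaRect(q[:,:2].astype(np.float32)))
print(shift(471.6,231.7,25,101.4))
E
```

```text
saddle 215 [585.  -87.4  74.4] [69.4 74.4 79.2] ((579.731201171875, -86.49158477783203), (32.07334899902344, 62.669612884521484), 77.47359466552734)
[0.9, -0.6, 77.4, 0.0]
```

View pics/c2.png

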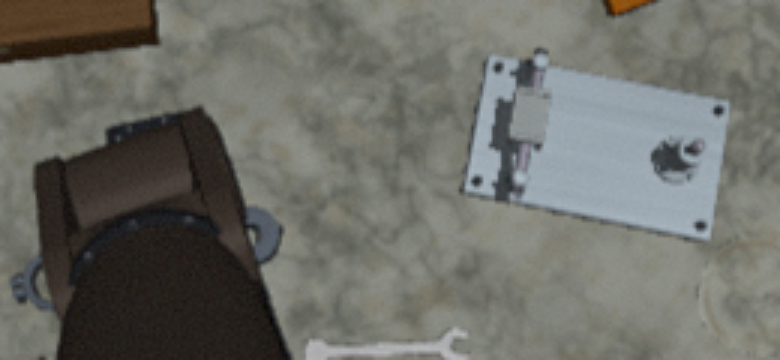

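The saddle sits level at z of about 74 on the bar's middle, at crop (530,118) between the uprights at (540,58) and (520,178). Now I grip the arm.

Emit:
carry_out(
  series=[
    [0, -0.001, 0.04, 0, 0.6],
    [0, -0.001, 0.065, 0, 0.6],
    [0, -0.001, 0.077, 0, 0.6],
    [0, -0.001, 0.077, 0, 0.6],
    [0, -0.001, 0.077, 0, 0.6],
    [0, -0.001, 0.077, 0, 0],
    [0, -0.001, 0.077, 0, 0],
    [0, -0.001, 0.077, 0, 0],
    [0, -0.001, 0.077, 0, 0],
    [0, -0.001, 0.077, 0, 0],
    [0, -0.001, 0.077, 0, 0],
    [0, -0.001, 0.077, 0, 0],
    [0, -0.001, 0.077, 0, 0],
  ],
)

```text
t: 11.42
eef_pos: [471.0, 231.1, 195.7]
tcp_rot: [-3.141, 0.0, 1.77]
ft_force: [-3.7, -0.9, 5.2]
opening: 0.233
grip_force: 30.0
```

Emit:
carry_out(
  series=[
    [0, 0, -0.008, 0, 0],
    [0, 0, -0.02, 0, 0],
    [0, 0, -0.04, 0, 0],
    [0, 0, -0.07, 0, 0],
    [0, 0, -0.1, 0, 0],
    [0, 0, -0.135, 0, 0],
    [0, 0, -0.16, 0, 0],
    [0, 0, -0.16, 0, 0],
    [0, 0, -0.16, 0, 0],
    [0, 0, -0.16, 0, 0],
  ],
)

```text
t: 12.68
eef_pos: [471.1, 231.1, 354.6]
tcp_rot: [-3.14, 0.0, 1.77]
ft_force: [-0.6, 0.0, -7.3]
opening: 0.23
grip_force: 30.0
```

```bash
python3 - <<'E'
from h import *
s=env.state();print(s["ft_force"],s["moment"],s["opening"],s["grip_force"])
p,d=env.read_camera("top");W=cloud("top",d);z=W[...,2]
q=W.reshape(-1,3);b=s["eef_pos"][:2];a=np.radians(101.4);e=np.array([np.cos(a),np.sin(a)])
t=(q[:,:2]-b)@e;n=(q[:,:2]-b)@np.array([-e[1],e[0]])
for lo,hi in((-92,-30),(80,175)):
    m=(t>lo)&(t<hi)&(abs(n)<32)&(q[:,2]>120)&(q[:,2]<225);r=q[m]
    print(lo,m.sum(),np.percentile(r[:,2],[5,25,50,75,95]).round(1) if m.sum() else '')
p,d=env.read_camera("scene");cv2.imwrite("pics/s3.png",p[:,:,::-1])
print(shift(563.2,-175.5,165,77.4))
E
```

```text
[-0.60214049  0.04819795 -7.3219131 ] [-0.00321221 -0.11431865 -0.02094624] 0.2301310059153223 29.99844878911972
-92 197 [176.9 202.1 204.4 205.8 207.9]
80 204 [176.4 187.7 191.7 193.5 195.5]
[-416.8, 9.7, 18.8, 24.0]
```

Emit:
carry_out(
  series=[
    [-0.02, 0, 0, 0, 0],
    [-0.06, 0.001, 0, 3, 0],
    [-0.11, 0.002, 0, 6, 0],
    [-0.16, 0.004, 0, 9, 0],
    [-0.21, 0.005, 0, 12, 0],
    [-0.26, 0.006, 0, 15, 0],
    [-0.31, 0.007, 0, 18, 0],
    [-0.35, 0.008, 0, 20, 0],
    [-0.38, 0.009, 0, 22, 0],
    [-0.4, 0.01, 0, 23, 0],
    [-0.417, 0.01, 0, 24, 0],
    [-0.417, 0.01, 0.01, 24, 0],
    [-0.417, 0.01, 0.019, 24, 0],
    [-0.417, 0.01, 0.019, 24, 0],
    [-0.417, 0.01, 0.019, 24, 0],
    [-0.417, 0.01, 0.019, 24, 0],
  ],
)

```text
t: 14.78
eef_pos: [563.6, -175.4, 337.1]
tcp_rot: [3.141, 0.0, 1.352]
ft_force: [-0.5, 0.9, -8.1]
opening: 0.231
grip_force: 30.0
```

```bash
python3 - <<'E'
from h import *
s=env.state();print(s["eef_pos"],np.degrees(s["tcp_rot"]),s["ft_force"],s["grip_force"])
for n in("top","scene"):
    p,d=env.read_camera(n);np.savez(n+"4.npz",p=p,d=d);W=cloud(n,d);q=W.reshape(-1,3)
    c=np.array([549.9,-235]);zt=s["eef_pos"][2]-171-24.7+46
    m=(np.hypot(*(q[:,:2]-c).T)<45)&(abs(q[:,2]-zt)<5);r=q[m]
    if m.sum()>5:
        L=np.c_[r[:,:2],np.ones(len(r))];f=np.linalg.lstsq(L,r[:,2],rcond=None)[0]
        print(n,m.sum(),cv2.minEnclosingCircle(r[:,:2].astype(np.float32)),r.mean(0),zt,f[:2])
    cv2.imwrite(f"pics/{n}4.png",p[:,:,::-1])
a=cv2.resize(np.load("top4.npz")["p"][160:270,320:440,::-1],None,fx=3.3,fy=3.3);b=cv2.resize(np.load("scene4.npz")["p"][220:330,270:390,::-1],None,fx=3.3,fy=3.3)
cv2.imwrite("pics/c4.png",np.hstack([a,b]))
E
```

```text
[ 563.60813213 -175.35863993  337.06817085] [1.79966726e+02 1.04203413e-02 7.74396722e+01] [-0.49965726  0.85588927 -8.10014353] 29.998438954353333
scene 226 ((547.6824951171875, -238.30101013183594), 28.90620231628418) [ 547.73095889 -239.64775717  186.63095934] 187.36817085391573 [-0.00381545 -0.00208925]
```

View pics/c4.png

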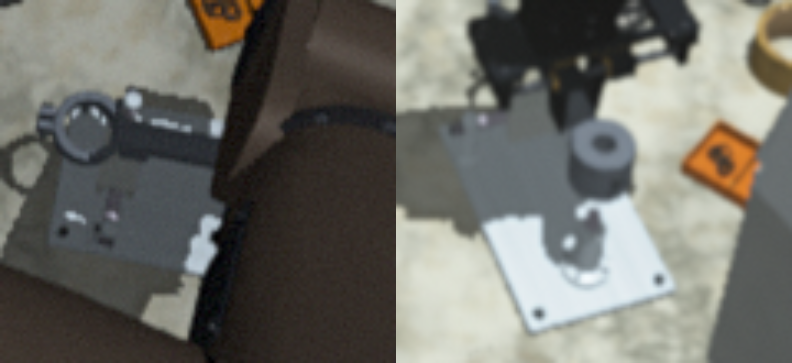

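The left crop (top view) shows the ring and web with the hub hidden. The right crop (scene view) shows the hub at (602,155) level above the pin, whose tip is near (593,213). I compare hub and pin within that same camera.

```bash
python3 - <<'E'
from h import *
f=np.load("scene4.npz");p,d=f["p"],f["d"];W=cloud("scene",d);z=W[...,2]
m=(np.hypot(W[...,0]-548,W[...,1]+238)<45)&(abs(z-186.7)<1.8)
n,l,s,c=cv2.connectedComponentsWithStats(m.astype(np.uint8));i=1+s[1:,4].argmax()
cs,_=cv2.findContours((l==i).astype(np.uint8),cv2.RETR_CCOMP,cv2.CHAIN_APPROX_NONE)
for k in cs:
    if len(k)>=6:
        w=np.array([ray("scene",u,v,187) for u,v in k[:,0]])[:,:2].astype(np.float32)
        print(len(k),"ellipse",cv2.fitEllipse(w),"mec",cv2.minEnclosingCircle(w))
q=W[(np.hypot(W[...,0]-550,W[...,1]+235)<25)&(z>77)&(z<110)];v=np.argwhere((np.hypot(W[...,0]-550,W[...,1]+235)<25)&(z>77)&(z<110))
o=q[:,2].argsort()[::-1]
for j in o[:12]: print(v[j][::-1],q[j].round(1))
print("picked tip px ray",ray("scene",329.5,284,97))
for h in(80,86,92):
    r=q[abs(q[:,2]-h)<3];print(h,len(r),r.mean(0).round(1) if len(r) else '')
E
```

```text
83 ellipse ((551.069580078125, -242.3977813720703), (33.87485885620117, 47.151283264160156), 137.0120086669922) mec ((552.0484619140625, -242.62738037109375), 27.7716121673584)
8 ellipse ((567.8517456054688, -248.36936950683594), (7.188596248626709, 14.155686378479004), 168.16433715820312) mec ((567.8548583984375, -248.3708038330078), 6.918097496032715)
6 ellipse ((557.2581787109375, -224.00820922851562), (5.748863697052002, 10.569653511047363), 141.59683227539062) mec ((557.258056640625, -224.0081329345703), 5.274320602416992)
[330 284] [ 547.6 -242.7  100.2]
[329 283] [ 548.  -237.5   98.5]
[330 283] [ 550.6 -238.8   98.2]
[331 284] [ 551.3 -242.8   97.7]
[329 284] [ 546.7 -239.7   97.2]
[330 285] [ 547.2 -243.8   97. ]
[328 285] [ 542.7 -240.5   96.2]
[329 285] [ 546.  -241.    94.5]
[328 284] [ 545.7 -236.6   94.4]
[330 286] [ 547.1 -244.5   93.2]
[331 285] [ 551.8 -242.9   92.8]
[329 286] [ 544.9 -242.9   92.8]
picked tip px ray [ 547.99371533 -240.26743016   97.        ]
80 9 [ 541.7 -240.5   78.4]
86 7 [ 545.8 -242.2   85.2]
92 8 [ 547.1 -242.3   92.3]
```

Emit:
carry_out(
  series=[
    [0, 0, 0.006, 0, 0],
    [0, 0, 0.013, 0, 0],
    [0, 0, 0.019, 0, 0],
    [0, 0, 0.0235, 0, 0],
    [0, 0, 0.0235, 0, 0],
    [0, 0, 0.0235, 0, 0],
    [0, 0, 0.0235, 0, 0],
    [0, 0, 0.0235, 0, 0],
  ],
)

```text
t: 15.88
eef_pos: [563.6, -175.6, 313.4]
tcp_rot: [3.141, 0.0, 1.351]
ft_force: [0.3, 0.3, -7.1]
opening: 0.229
grip_force: 30.0
```

```bash
python3 - <<'E'
from h import *
s=env.state();P=s["eef_pos"];print(P,np.degrees(s["tcp_rot"]),s["ft_force"])
S=[env.read_camera("scene") for _ in range(6)]
p=np.mean([a[0] for a in S],0);d=np.median([a[1] for a in S],0);W=cloud("scene",d);z=W[...,2];g=p.mean(2)
zt=P[2]-171-24.7+46;print("under",zt-46)
m=(np.hypot(W[...,0]-548,W[...,1]+239)<45)&(abs(z-zt)<3.5)
u,v=np.meshgrid(np.arange(560),np.arange(420));q=W[m]
print(m.sum(),cv2.minEnclosingCircle(q[:,:2].astype(np.float32)),q.mean(0))
x0,y0=u[m].min(),v[m].min();x1,y1=u[m].max(),v[m].max();print(x0,x1,y0,y1)
print(g[y0-1:y1+14,x0-2:x1+3].round().astype(int))
cv2.imwrite("pics/c5.png",cv2.resize(p[215:335,260:400,::-1].astype(np.uint8),None,fx=5,fy=5,interpolation=cv2.INTER_CUBIC))
E
```

```text
[ 563.56451014 -175.60869281  313.4007759 ] [1.79979409e+02 8.62158116e-03 7.74164225e+01] [ 0.31746331  0.31839693 -7.05454112]
under 117.70077590403827
215 ((548.5390014648438, -236.9273223876953), 27.91573715209961) [ 548.22757327 -238.91751248  163.00047791]
322 341 262 277
[[ 42  55  61  64  67  71  75  82  92 114 147 167 177 185 194 204 211 217
  219 219 219 220 220 221]
 [ 44  55  62  72  87  96 102 111 121 128 137 143 147 151 158 170 186 200
  210 215 217 218 219 220]
 [ 52  61  71  90 114 125 128 131 134 136 136 136 136 134 135 139 151 168
  187 203 212 215 217 216]
 [ 67  76  89 110 127 135 135 135 136 136 135 134 134 133 133 132 134 141
  157 180 200 211 214 213]
 [ 85  90 102 121 133 136 136 136 135 132 128 124 124 126 130 132 132 133
  138 154 180 203 209 208]
 [100  93 102 125 136 136 136 134 130 119 109 100  99 104 114 126 132 133
  133 138 160 188 200 200]
 [104  89  97 124 136 136 135 132 119  98  84  79  78  78  88 109 129 135
  134 134 144 169 188 191]
 [104  88  93 123 136 135 135 129 109  84  73  73  71  68  69  92 123 136
  136 135 139 158 181 188]
 [106  91  94
[... 1509 characters left out ...]
12 110 105 107 118 107  85  74  74  75  75  73  72  75  94 130 179
  217 232 232 228 211 191]
 [111 112 111 112 135 169 161 120  86  76  76  78  88 106 127 157 191 221
  233 233 232 230 223 204]
 [111 111 111 113 141 180 180 140  98  82  82  90 121 162 191 214 228 233
  234 232 231 230 228 217]
 [111 112 111 111 122 142 142 117  95  89  90 101 143 193 222 232 232 232
  233 232 231 230 230 225]
 [111 111 112 110 109 111 109  99  93  92  93 101 134 185 222 231 231 231
  232 232 231 231 230 229]
 [111 111 112 109 106 106 106 102  98  96  97 102 123 173 218 229 230 230
  231 232 232 231 230 230]
 [112 111 110 109 105 105 108 107 105 103 104 106 127 179 220 228 229 230
  231 231 232 231 230 230]]
```

View pics/c5.png

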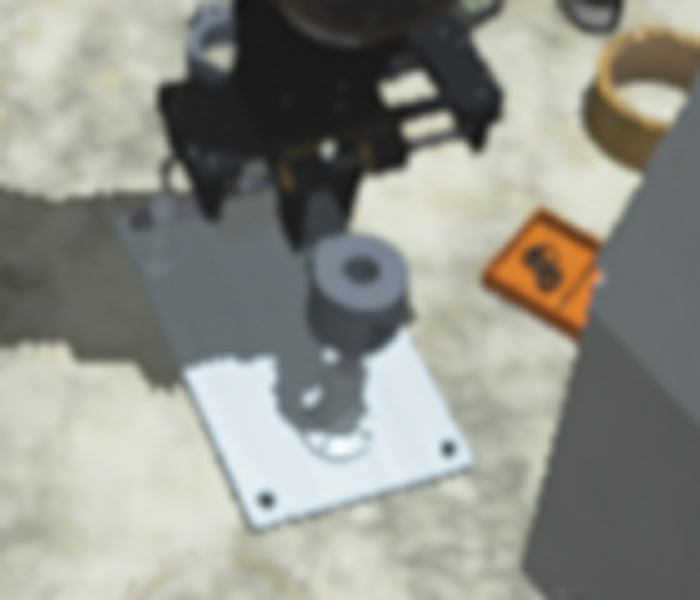

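The hub is held level at crop (360,270) above the pillar, whose shoulder is at (340,440). The bore centroid is at pixel (331.9,268.4), which I cast and compare with the pin tip at pixel (329.7,283.5).

```bash
python3 - <<'E'
from h import *
b=ray("scene",331.9,268.4,163.7);t=ray("scene",329.7,283.5,97.5);print(b,t,b-t)
E
```

```text
[ 549.78732381 -237.81939085  163.7       ] [ 549.24135763 -239.41886013   97.5       ] [ 0.54596618  1.59946929 66.2       ]
```

Emit:
carry_out(
  series=[
    [-0.001, 0, 0, 0, 0],
    [-0.001, 0, 0, 0, 0],
    [-0.001, 0, 0, 0, 0],
    [-0.001, 0, 0, 0, 0],
    [-0.001, 0, 0, 0, 0],
    [-0.001, 0, 0, 0, 0],
  ],
)

```text
t: 16.92
eef_pos: [563.3, -176.6, 313.2]
tcp_rot: [3.142, 0.0, 1.351]
ft_force: [-0.0, -0.1, -7.6]
opening: 0.23
grip_force: 30.0
```

```bash
python3 -c "
from cell import env
print(env.state()['eef_pos'],env.state()['grip_force']);print(env.job_done())"
```

```text
[ 563.32549176 -176.5830042   313.22234808] 29.998450577259064
the job is handed in; nothing more can be done
None
```

I handed the job in at about 17 s: the saddle hangs released on the middle of the rest bar, and the arm is held level with its bore within about 1 mm of the pin's axis (by measurement), about 2 cm above the tip, and its foot above the saddle; I did no separate final check on the tools and tray.

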